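# Sweep the loose gearbox parts into the pen

### The arm

A 6-joint arm with a two-finger parallel gripper is mounted at the origin on the work surface. World frame = base frame: x ahead of the robot, y to its left, z up, the work surface at z = 0. Lengths are in m, angles in rad, forces in N, time in s.
With the tool pointing down it reaches from about 0.25 to 0.775 m from the base axis. Payload 4 kg.
Tool frame: the origin (TCP) lies at the very end of the fingers, on their centre line; the grasp point (between the pads) lies ctrl.grip_depth behind it (ctrl.grip_depth is the distance from the TCP to the grasp point, in m); z points along the fingers, y is the direction in which the jaws open and shut (so a half turn about z gives the same grasp; the last joint's range is limited). The gripper opens to 94 mm and grips with 3 to 60 N. Pads are 16 mm wide; open, the fingers measure 119 mm over their backs; the gripper's body (75 mm by 177 mm) begins 78 mm behind the grasp point.
Start: joints at [1.026, 0.087, 1.371, -0, 1.684, -0.103], TCP at [0.235, 0.497, 0.206] pointing down, gripper open.
Joint ranges: [-3.1, 3.1], [-0.76, 2.03], [0.27, 2.55], [-1.08, 4.22], [0.17, 2.65], [-2.57, 2.57]. Speed limits (rad/s): [2.79, 2.79, 3.14, 3.14, 3.14, 3.14].

### API

Orientations are given as a unit quaternion [x, y, z, w].
In Python, from plant import monitor, vision, ctrl gives the robot as it stands.
- The arm moves only by the tool send_rows, never from a script. Its argument "targets" is a list of rows, each a list of 3 entries, a list of its own where there are three numbers: the opening, from 0 (shut) to 1 (fully open), then the shift along the tool's x, y, z in cm, then the turn, a rotation vector about the tool's x, y, z in rad. A call has 1 to 12 rows; each row is the pose to reach, as a shift and turn from the pose commanded when the call began, along the tool's axes at that moment; what a row does not reach only later rows make up. A row lasts 1/10 s, in which the tool goes at most 50 mm and 8.59 degrees, less where a joint would pass 70% of its speed; a pose out of reach is approached as far as the arm can. A call with a gripper value outside its range is refused whole. The fingers move at their own pace and stop on an object; "grip_force" is the grip in N (left out, the last holds). Time passes only in rows, so rows that repeat a pose let the fingers close. It gives the time, the measured TCP pose, the force and the opening at its end, in the units of the state.
- monitor.get_state(): the state, without advancing time (a new reading comes with each control period).
- vision.camera(name): name is "scene" or "side" or "wrist"; returns a dict with "color" (384x512x3 uint8, blue, green, red), "depth" (384x512 float32, m along the optical axis (not along the pixel's ray), 0 where there is no reading), "intrinsics" (3x3 intrinsics, pixels), "camera_from_world" (4x4, takes a point from world to camera coordinates). Camera axes: x right, y down, z forward; pixel columns grow to the right and rows downward; lengths in m; the calibration is good to about 2 mm. A picture is of the moment at which its call begins.
- ctrl.finish_job(): hands the job in, once; it reports no verdict.
The state is a dict: "time_s": time; "qpos": joint angles; "qd": joint speeds; "tau": joint torques, N m; "ee_pos": TCP position; "tool_rot": TCP orientation; "contact_force": force on the tool from outside, world axes, zero at the start; "moment": the same for the moment, N m; "finger_gap": finger opening in m.
Only numpy, scipy, OpenCV 4.12 (cv2) and the standard library are available. Lean on these libraries where they do the work, as an engineer would, in place of code of your own. Each camera call takes 0.05 s, during which the arm holds its last target. There are 200 camera calls.

### The job

Clear the bench: with the fingertips, gently push the three loose gearbox parts (the spacer ring, the hexagon nut and the flanged hub) across the bench into the three-sided parts pen, through its open side, until each lies flat and wholly inside it. Only slide them: do not pick them up, tip them over or fling them, and leave the upright socket, the battery pack and the clutch drum where they stand.

Things in the scene. Friction and masses are not known exactly. Their poses are not given: they have to be found in the camera images.
- pen: Fixed pen: three grey walls 25 mm high, 4 mm thick, open on top and on one side. Inside 220 mm wide along its x (side walls' inner faces at x = +-110 mm), 110 mm deep along its y: open side at y = -55 mm over the full width, back wall's inner face at y = +55 mm. No raised floor or sill; the bench is painted white there. Flanges 18 mm wide, 2 mm thick, outside the side walls. Origin mid-floor at bench height, z up.
- ring: Loose spacer ring lying flat, dark steel, outside diameter 50 mm, bore 26 mm, 16 mm high, about 0.13 kg. Origin at the centre of its underside, z up.
- nut: Loose hexagon nut lying flat, dark steel, 41 mm across flats (47 mm across corners), open bore about 25 mm, 22 mm high, about 0.15 kg. Origin at the centre of its underside, z up; its x axis points to the middle of a flat.
- hub: Loose flanged hub standing on its flange, dark steel: flange 44 mm diameter and 12 mm high, above it a neck 28 mm diameter up to 24 mm, with a bright spot on top; about 0.15 kg. Origin at the centre of its underside, z up.
- socket: Bystander: upright deep socket, bright steel, 32 mm diameter below and 25 mm above, 60 mm tall, free to topple. Origin at the centre of its underside.
- battery: Bystander: black and yellow battery pack, 75 mm (its x) by 115 mm (its y), 66 mm tall, loose. Origin at the centre of its underside.
- drum: Bystander: large aluminium clutch drum standing with its axis upright, 192 mm diameter, 131 mm tall, 3.5 kg, loose. Origin at the centre of its underside.

How it is judged:
At the end, for the whole second after the job is handed in: Ring, nut and hub each lie flat on the bench (less than 5 mm up, tilted less than 0.12 rad) and at rest inside the pen, between its side walls and wholly past the line of its open side (within 4 mm) (y of ring in the frame of pen between -0.034 and 0.05 m and x of ring in the frame of pen between -0.1 and 0.1 m and height (world z) of each of ring, nut, hub below 0.005 m and angle between each of ring, nut, hub's own z axis and vertical below 0.12 rad and linear speed of each of ring, nut, hub below 0.02 m/s and y of nut in the frame of pen between -0.0353 and 0.05 m and x of nut in the frame of pen between -0.1 and 0.1 m and y of hub in the frame of pen between -0.037 and 0.05 m and x of hub in the frame of pen between -0.1 and 0.1 m); the robot touches nothing.
It fails at once if a part is lifted off the bench, stood on edge or tipped over (height (world z) of any of ring, nut, hub above 0.012 m or angle between any of ring, nut, hub's own z axis and vertical above 0.5 rad).
It fails at once if a part is flung (faster than 0.6 m/s) (linear speed of any of ring, nut, hub above 0.6 m/s).
It fails at once if the socket is moved more than 15 mm or tipped (distance of socket from where it was at the start of the episode above 0.015 m or angle between socket's own z axis and vertical above 0.3 rad).
It fails at once if the battery pack is moved more than 15 mm or tipped (distance of battery from where it was at the start of the episode above 0.015 m or angle between battery's own z axis and vertical above 0.3 rad).
It fails at once if the clutch drum is moved more than 15 mm or tipped (distance of drum from where it was at the start of the episode above 0.015 m or angle between drum's own z axis and vertical above 0.3 rad).
It also fails if it takes over 72 s, if anything falls off the work surface, if the arm or the gripper's body presses on something with over 40 N, if the wrist force passes 120 N, or if a joint passes its speed limit or range.

## Working session

There is one attempt and no reset: what is moved stays moved. The work goes in short steps, Python scripts to look and compute and a tool call to move; the robot and the scene stay as the last step left them, time stands still between calls to the robot, and variables do not carry over. Pictures are saved under pics/ and viewed, about 8 in all and at most 12, crops included, and the job is handed in when it is done.

Besides the shell and the picture viewer there is one more tool, called after "Emit:" by a JSON object that holds its "method" and its "body", one argument or row to a line. send_rows: Moves the arm, as the interface text tells. Its arguments: {"type":"object","properties":{"targets":{"type":"array","items":{"type":"array"}},"grip_force":{"type":"number"}},"required":["targets"]}

```bash
mkdir -p pics; cat > h.py <<'E'
import numpy as np, cv2
from plant import monitor, vision, ctrl
def grab(n):
    c=vision.camera(n); c['T']=np.linalg.inv(c['camera_from_world']); return c
def pts(c):
    K=c['intrinsics'];d=c['depth'];v,u=np.indices(d.shape)
    p=np.stack([(u-K[0,2])/K[0,0]*d,(v-K[1,2])/K[1,1]*d,d],-1)
    return p@c['T'][:3,:3].T+c['T'][:3,3]
def ray(c,u,v,z):
    r=np.linalg.inv(c['intrinsics'])@[u,v,1]; r=c['T'][:3,:3]@r; o=c['T'][:3,3]
    return o+r*(z-o[2])/r[2]
E
python3 - <<'E'
from h import *
s=monitor.get_state();print(s['ee_pos'],s['tool_rot'],s['time_s'],s['finger_gap'])
for n in('scene','side'):
    c=grab(n);cv2.imwrite(f'pics/{n}0.png',c['color']);np.savez(f'{n}0.npz',**c)
    print(n,c['T'][:3,3],c['T'][:3,2])
E
```

```text
[0.23488279 0.49670851 0.20428332] [ 2.19091950e-01  9.75703573e-01 -1.06240819e-03 -3.53969631e-04] 0.0 0.09403334461869842
scene [1.27920844 0.00720948 1.01839118] [-0.55888329 -0.13344083 -0.81843937]
side [0.3495913  0.65459407 0.55638036] [ 0.25660382 -0.80364671 -0.53694176]
```

View pics/scene0.png

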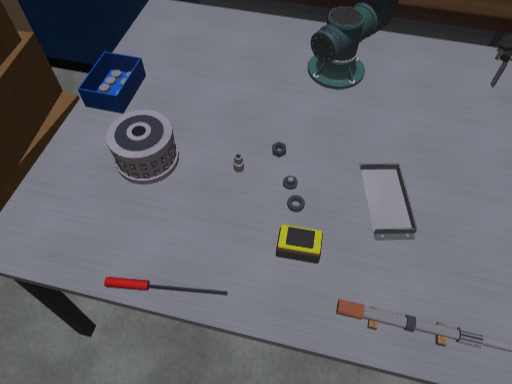

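View pics/side0.png

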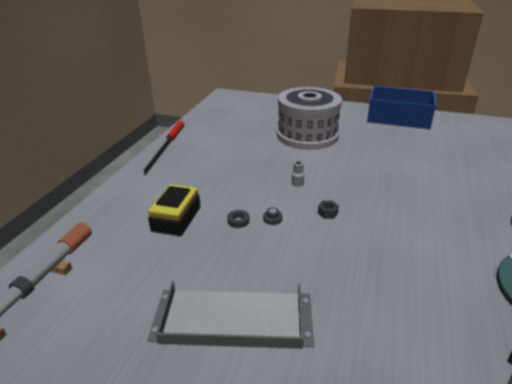

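The scene view shows the nut at (279,149), the hub at (290,182), the ring at (296,203), the battery at (300,242), the socket at (238,162) and the pen around (388,200), open to the left. The side view agrees: ring (238,218), hub (273,215), nut (328,209), pen around (233,317).

```bash
python3 - <<'E'
from h import *
for n,sd in (('scene',{'nut':(279,149),'hub':(290,182),'ring':(296,203)}),('side',{'nut':(328,209),'hub':(273,215),'ring':(238,218)})):
    c=dict(np.load(n+'0.npz'));P=pts(c);g=c['color'].max(2)
    for k,(u,v) in sd.items():
        m=np.zeros(g.shape,bool);m[v-14:v+15,u-16:u+17]=1
        m1=m&(P[...,2]>0.006)&(P[...,2]<.03)
        q=P[m1]
        print(n,k,m1.sum(),q.min(0).round(3),q.max(0).round(3),((q.min(0)+q.max(0))/2).round(3))
    # pen walls, bystanders: height masks
    H=((P[...,2]>0.012)&(P[...,2]<.2)&(P[...,0]>.15)&(P[...,0]<.9)&(abs(P[...,1])<.6)).astype(np.uint8)
    N,L,S,_=cv2.connectedComponentsWithStats(H)
    for i in range(1,N):
        if S[i,4]>25:
            q=P[L==i]; print(' comp',S[i],np.percentile(q,[1,99],axis=0).round(3).tolist())
            if q[:,1].mean()>.15 and S[i,4]>60: print('  rect',cv2.minAreaRect(q[:,:2].astype(np.float32)))
# pen corners from scene view, top of walls
c=dict(np.load('scene0.npz'));cv2.imwrite('pics/crop.png',np.hstack([cv2.resize(c['color'][125:275,225:425],(800,600),interpolation=cv2.INTER_CUBIC)]))
E
```

```text
scene nut 141 [ 0.405 -0.146  0.006] [ 0.461 -0.101  0.025] [ 0.433 -0.123  0.016]
scene hub 162 [ 0.532 -0.101  0.006] [ 0.603 -0.029  0.027] [ 0.567 -0.065  0.017]
scene ring 182 [ 0.597 -0.059  0.006] [ 0.647 -0.01   0.019] [ 0.622 -0.035  0.013]
 comp [ 106  110   73   73 4027] [[0.483, -0.594, 0.015], [0.661, -0.419, 0.132]]
 comp [272 142  14  13 107] [[0.417, -0.143, 0.013], [0.46, -0.102, 0.024]]
 comp [233 153  11  18 145] [[0.522, -0.242, 0.013], [0.548, -0.213, 0.062]]
 comp [361 164  57  69 451] [[0.419, 0.138, 0.012], [0.661, 0.3, 0.027]]
  rect ((0.5386662483215332, 0.2200542837381363), (0.23018057644367218, 0.11531779915094376), 15.031044960021973)
 comp [283 176  15  11  92] [[0.536, -0.083, 0.012], [0.566, -0.045, 0.027]]
 comp [287 195  18  16 136] [[0.598, -0.057, 0.012], [0.645, -0.012, 0.019]]
 comp [ 276  225   47   38 1382] [[0.722, -0.056, 0.014], [0.796, 0.055, 0.068]]
 comp [337 299 175  47 744] [[0.876, 0.12, 0.013], [0.9, 0.51, 0.049]]
  rect ((0.8877720236778259, 0.3174266219139099), (0.024420876055955887, 0.39652684330940247), 0.03580706939101219)
side n
[... 395 characters left out ...]
1]]
 comp [ 148  184   53   49 1830] [[0.714, -0.052, 0.013], [0.787, 0.059, 0.067]]
 comp [318 201  21  14 216] [[0.414, -0.142, 0.012], [0.457, -0.099, 0.024]]
 comp [264 207  18  14 143] [[0.533, -0.079, 0.012], [0.566, -0.045, 0.025]]
 comp [227 210  23  15 203] [[0.595, -0.056, 0.012], [0.642, -0.008, 0.018]]
 comp [   0  223   92   94 1870] [[0.875, 0.122, 0.014], [0.9, 0.342, 0.048]]
  rect ((0.8861879110336304, 0.2337082326412201), (0.22837157547473907, 0.02757548913359642), 89.9195785522461)
 comp [ 156  281  148   64 1431] [[0.414, 0.144, 0.012], [0.656, 0.303, 0.026]]
  rect ((0.5364621877670288, 0.22070449590682983), (0.22832997143268585, 0.11610809713602066), 15.132020950317383)
```

View pics/crop.png

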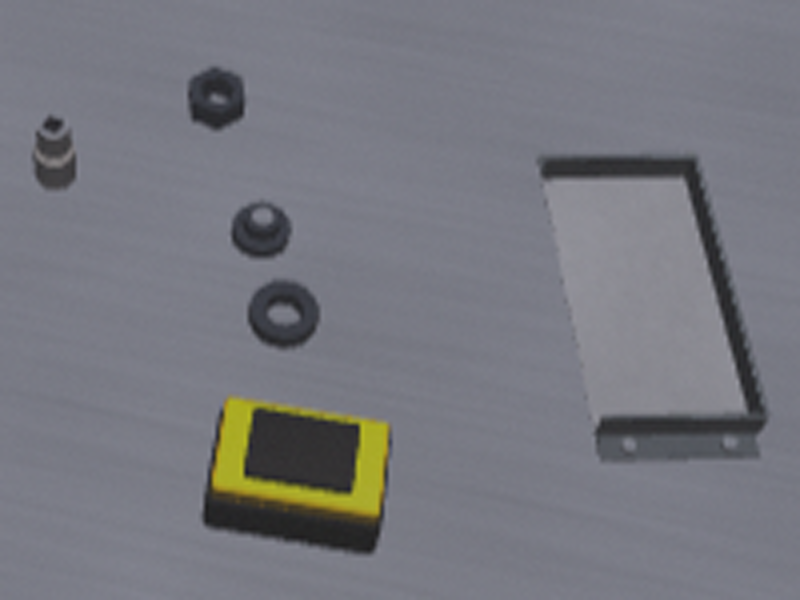

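```bash
cat >> h.py <<'E'
from scipy.spatial.transform import Rotation as Ro
def go(x,y,z,deg):
    "shift (cm, tool axes) and turn (rad) from here to TCP x,y,z with tool x at world heading deg"
    s=monitor.get_state();R=Ro.from_quat(s['tool_rot'])
    t=Ro.from_matrix(np.array([[np.cos(a:=np.radians(deg)),np.sin(a),0],[np.sin(a),-np.cos(a),0],[0,0,-1]]).T)
    print('shift',(R.inv().apply(np.array([x,y,z])-s['ee_pos'])*100).round(2),'turn',(R.inv()*t).as_rotvec().round(3))
pen=np.array([.538,.2185]);a=np.radians(15.1);e=np.array([np.cos(a),np.sin(a)]);n=np.array([-e[1],e[0]])
def topen(p): d=np.array(p[:2])-pen; return np.array([d@e,d@n])
def fromp(x,y): return pen+x*e+y*n
def plan(part,goal,back=.045):
    p=np.array(part);g=fromp(*goal);d=g-p;L=np.hypot(*d);u=d/L
    print('start',(p-back*u).round(4),'deg',np.degrees(np.arctan2(u[1],u[0])).round(1),'dist',L.round(4)); return p-back*u,np.degrees(np.arctan2(u[1],u[0]))
E
python3 - <<'E'
from h import *
for k,p,g in(('ring',(.620,-.033),(.072,.015)),('hub',(.5495,-.062),(.012,.012)),('nut',(.4355,-.1205),(-.052,.012))):
    print(k,topen(p).round(3)); s,d=plan(p,g)
    if k=='ring': go(*s,.1,d)
E
```

```text
ring [ 0.014 -0.264]
start [ 0.6226 -0.0779] deg 93.3 dist 0.2852
shift [-59.62 -35.36  10.5 ] turn [-2.000e-03  1.000e-03  1.072e+00]
hub [-0.062 -0.274]
start [ 0.55  -0.107] deg 90.6 dist 0.2952
nut [-0.187 -0.301]
start [ 0.429 -0.165] deg 81.7 dist 0.3406
```

Emit:
{"method": "send_rows", "body": {
  "targets": [
    [0.3,[-59.6,-35.4,10.5],[0,0,1.072]],
    [0.3,[-59.6,-35.4,10.5],[0,0,1.072]],
    [0.3,[-59.6,-35.4,10.5],[0,0,1.072]],
    [0.3,[-59.6,-35.4,10.5],[0,0,1.072]],
    [0.3,[-59.6,-35.4,10.5],[0,0,1.072]],
    [0.3,[-59.6,-35.4,10.5],[0,0,1.072]],
    [0.3,[-59.6,-35.4,10.5],[0,0,1.072]],
    [0.3,[-59.6,-35.4,10.5],[0,0,1.072]],
    [0.3,[-59.6,-35.4,10.5],[0,0,1.072]],
    [0.3,[-59.6,-35.4,10.5],[0,0,1.072]],
    [0.3,[-59.6,-35.4,10.5],[0,0,1.072]],
    [0.3,[-59.6,-35.4,10.5],[0,0,1.072]]
  ]
}}

```text
time_s: 1.3
ee_pos: [0.5672, 0.0034, 0.1148]
tool_rot: [0.687, 0.727, -0.0, -0.0]
contact_force: [-0.2, 1.3, -0.3]
finger_gap: 0.028
```

```bash
python3 - <<'E'
from h import *
s=monitor.get_state();print(s['ee_pos'],s['finger_gap'],s['time_s']);go(.6226,-.0779,.1,93.3)
E
```

```text
[0.5671911  0.00340495 0.11481063] 0.02801535586912579 1.3
shift [-8.43  5.07  1.47] turn [-0.001 -0.    -0.001]
```

Emit:
{"method": "send_rows", "body": {
  "targets": [
    [0.3,[-4.2,2.5,0.7],[0,0,0]],
    [0.3,[-8.4,5.1,1.5],[0,0,0]],
    [0.3,[-8.4,5.1,1.5],[0,0,0]],
    [0.3,[-8.4,5.1,1.5],[0,0,0]],
    [0.3,[-8.4,5.1,4.5],[0,0,0]],
    [0.3,[-8.4,5.1,7.5],[0,0,0]],
    [0.3,[-8.4,5.1,9.5],[0,0,0]],
    [0.3,[-8.4,5.1,10.5],[0,0,0]],
    [0.3,[-8.4,5.1,10.8],[0,0,0]],
    [0.3,[-8.4,5.1,10.8],[0,0,0]]
  ]
}}

```text
time_s: 2.3
ee_pos: [0.6226, -0.0749, 0.0085]
tool_rot: [0.686, 0.727, 0.0, 0.0]
contact_force: [-0.5, -0.4, -0.7]
finger_gap: 0.028
```

```bash
python3 - <<'E'
from h import *
s=monitor.get_state();print(s['ee_pos'],s['finger_gap'],s['time_s']);go(.6226,-.0779,.005,93.3)
for n in('side','wrist'):
    c=grab(n);cv2.imwrite(f'pics/{n}1.png',c['color'])
    if n=='side':
        P=pts(c);m=np.zeros(P.shape[:2],bool);m[204:240,220:262]=1;q=P[m&(P[...,2]>.008)&(P[...,2]<.019)];print(q.min(0),q.max(0))
cv2.imwrite('pics/s1.png',np.hstack([cv2.imread('pics/side1.png')[100:384,60:400],cv2.imread('pics/wrist1.png')[50:334,50:462]]))
E
```

```text
[ 0.62264134 -0.0749346   0.00849454] 0.028000277412737414 2.3
shift [-0.3  -0.02  0.35] turn [0.001 0.    0.   ]
[ 0.59371646 -0.08499629  0.00800668] [ 0.64453885 -0.00732902  0.01899166]
```

View pics/s1.png

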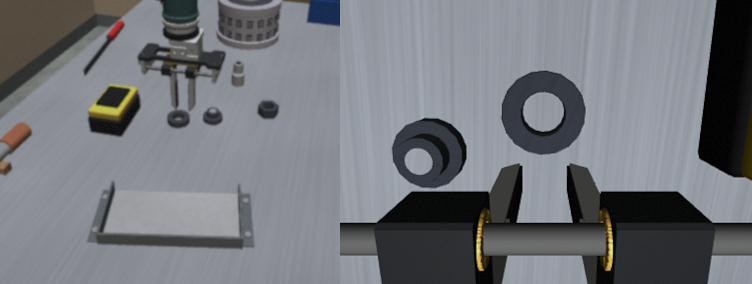

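The fingers stand centred just behind the ring (wrist crop: ring at (543,112), fingertips at (510,170) and (575,170)), and clear of the hub.

Emit:
{"method": "send_rows", "body": {
  "targets": [
    [0.3,[0,0,0.25],[0,0,0]],
    [0.3,[0.8,0,0.25],[0,0,0]],
    [0.3,[1.6,0,0.25],[0,0,0]],
    [0.3,[2.5,0,0.25],[0,0,0]],
    [0.3,[3.5,0,0.25],[0,0,0]],
    [0.3,[4.6,0,0.25],[0,0,0]],
    [0.3,[5.7,0,0.25],[0,0,0]],
    [0.3,[6.8,0,0.25],[0,0,0]],
    [0.3,[7.9,0,0.25],[0,0,0]],
    [0.3,[9,0,0.25],[0,0,0]],
    [0.3,[10,0,0.25],[0,0,0]],
    [0.3,[11,0,0.25],[0,0,0]]
  ]
}}

```text
time_s: 3.6
ee_pos: [0.6161, 0.0349, 0.0052]
tool_rot: [0.687, 0.727, 0.0, 0.0]
contact_force: [0.6, -1.7, 1.5]
finger_gap: 0.0282
```

```bash
python3 - <<'E'
from h import *
c=grab('wrist');cv2.imwrite('pics/w2.png',c['color'][:,:])
g=fromp(.072,.015);f=g-.0287*np.array([np.cos(np.radians(93.3)),np.sin(np.radians(93.3))]);go(*f,.005,93.3)
E
```

```text
shift [18.66  0.02  0.04] turn [-0.    -0.002  0.001]
```

View pics/w2.png

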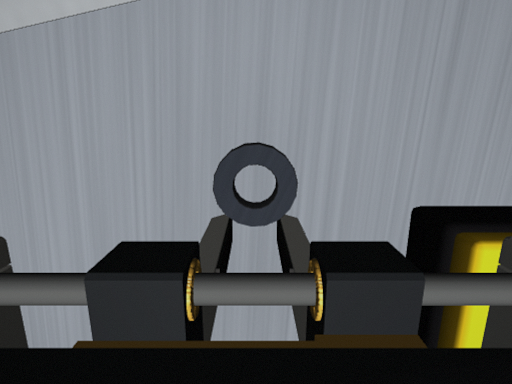

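The ring (255,184) is seated squarely between the two fingertips. I'll keep pushing.

Emit:
{"method": "send_rows", "body": {
  "targets": [
    [0.3,[1,0,0],[0,0,0]],
    [0.3,[2,0,0],[0,0,0]],
    [0.3,[3,0,0],[0,0,0]],
    [0.3,[4,0,0],[0,0,0]],
    [0.3,[5,0,0],[0,0,0]],
    [0.3,[6,0,0],[0,0,0]],
    [0.3,[7,0,0],[0,0,0]],
    [0.3,[8,0,0],[0,0,0]],
    [0.3,[9,0,0],[0,0,0]],
    [0.3,[10,0,0],[0,0,0]],
    [0.3,[11,0,0],[0,0,0]],
    [0.3,[12,0,0],[0,0,0]]
  ]
}}

```text
time_s: 4.85
ee_pos: [0.6092, 0.1548, 0.005]
tool_rot: [0.687, 0.727, -0.0, -0.0]
contact_force: [0.5, -0.9, -0.1]
finger_gap: 0.0283
```

Emit:
{"method": "send_rows", "body": {
  "targets": [
    [0.3,[1,0,0],[0,0,0]],
    [0.3,[2,0,0],[0,0,0]],
    [0.3,[3,0,0],[0,0,0]],
    [0.3,[4,0,0],[0,0,0]],
    [0.3,[5,0,0],[0,0,0]],
    [0.3,[5.8,0,0],[0,0,0]],
    [0.3,[6.3,0,0],[0,0,0]],
    [0.3,[6.6,0,0],[0,0,0]],
    [0.3,[6.6,0,0],[0,0,0]],
    [0.3,[5.6,0,0],[0,0,0]],
    [0.3,[3,0,-1],[0,0,0]],
    [0.3,[0,0,-5],[0,0,0]]
  ]
}}

```text
time_s: 6.05
ee_pos: [0.6052, 0.1523, 0.0499]
tool_rot: [0.686, 0.727, -0.005, -0.004]
contact_force: [0.6, -0.7, -0.3]
finger_gap: 0.028
```

```bash
python3 - <<'E'
from h import *
c=grab('side');cv2.imwrite('pics/s2.png',c['color']);P=pts(c)
v,u=np.indices(P.shape[:2])
m=(c['color'].max(2)<85)&(P[...,2]>.006)&(P[...,2]<.021)
pp=np.stack([(P[...,:2]-pen)@e,(P[...,:2]-pen)@n],-1)
m&=(abs(pp[...,0])<.106)&(pp[...,1]>-.055)&(pp[...,1]<.052)
q=pp[m];print(len(q),q.min(0),q.max(0),(q.min(0)+q.max(0))/2)
go(.55,-.107,.11,90.6)
E
```

```text
467 [ 0.04605195 -0.00812418] [0.09233398 0.0388325 ] [0.06919297 0.01535416]
shift [-25.13  -7.54  -4.8 ] turn [0.007 0.004 0.043]
```

View pics/s2.png

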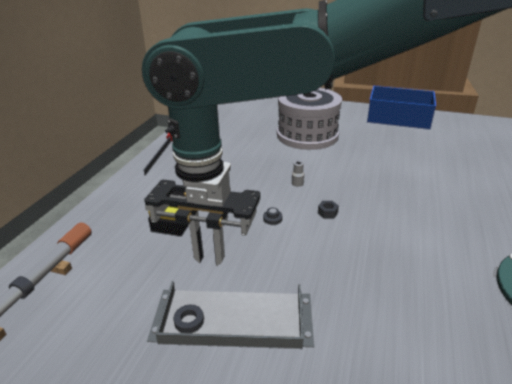

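The ring lies in the pen at pen coordinates (0.069, 0.015), pixel (189,318). The hub is next.

Emit:
{"method": "send_rows", "body": {
  "targets": [
    [0.26,[0,0,-4.8],[0,0,0]],
    [0.26,[-5,-1.5,-4.8],[0.007,0.004,0.043]],
    [0.26,[-10,-3,-4.8],[0.007,0.004,0.043]],
    [0.26,[-14.5,-4.5,-4.8],[0.007,0.004,0.043]],
    [0.26,[-19,-5.7,-4.8],[0.007,0.004,0.043]],
    [0.26,[-23,-6.9,-4.8],[0.007,0.004,0.043]],
    [0.26,[-25.1,-7.5,-4.8],[0.007,0.004,0.043]],
    [0.26,[-25.1,-7.5,-4.8],[0.007,0.004,0.043]],
    [0.26,[-25.1,-7.5,-1],[0.007,0.004,0.043]],
    [0.26,[-25.1,-7.5,2],[0.007,0.004,0.043]],
    [0.26,[-25.1,-7.5,2],[0.007,0.004,0.043]]
  ]
}}

```text
time_s: 7.2
ee_pos: [0.5451, -0.0993, 0.0304]
tool_rot: [0.702, 0.712, -0.003, -0.008]
contact_force: [-0.3, 0.4, -1.3]
finger_gap: 0.0245
```

```bash
python3 - <<'E'
from h import *
s=monitor.get_state();print(s['ee_pos'],s['finger_gap'],s['time_s']);go(.55,-.107,.005,90.6)
E
```

```text
[ 0.54507119 -0.09930574  0.03038132] 0.024527342651823054 7.2
shift [-0.79  0.52  2.52] turn [-0.016 -0.007  0.004]
```

Emit:
{"method": "send_rows", "body": {
  "targets": [
    [0.26,[-0.8,0.5,0],[-0.016,-0.007,0.004]],
    [0.26,[-0.8,0.5,0.8],[-0.016,-0.007,0.004]],
    [0.26,[-0.8,0.5,1.8],[-0.016,-0.007,0.004]],
    [0.26,[-0.8,0.5,2.5],[-0.016,-0.007,0.004]],
    [0.26,[-0.8,0.5,2.5],[-0.016,-0.007,0.004]],
    [0.26,[-0.8,0.5,2.5],[-0.016,-0.007,0.004]]
  ]
}}

```text
time_s: 7.8
ee_pos: [0.5536, -0.1086, 0.0099]
tool_rot: [0.704, 0.711, 0.002, 0.004]
contact_force: [0.2, -0.9, 0.6]
finger_gap: 0.0242
```

```bash
python3 - <<'E'
from h import *
s=monitor.get_state();print(s['ee_pos'],s['tool_rot'],s['time_s']);go(.55,-.107,.005,90.6)
c=grab('wrist');cv2.imwrite('pics/w3.png',c['color'])
p,d=plan((.5495,-.062),(.012,.012));u=np.array([np.cos(np.radians(d)),np.sin(np.radians(d))]);go(*(fromp(.012,.012)-.0264*u),.005,d)
E
```

```text
[ 0.55358679 -0.10863951  0.00987828] [0.7035214  0.71065964 0.00202043 0.00405434] 7.8
shift [ 0.17 -0.36  0.48] turn [ 0.009  0.003 -0.   ]
start [ 0.55  -0.107] deg 90.6 dist 0.2952
shift [31.56 -0.4   0.42] turn [ 0.009  0.003 -0.   ]
```

View pics/w3.png

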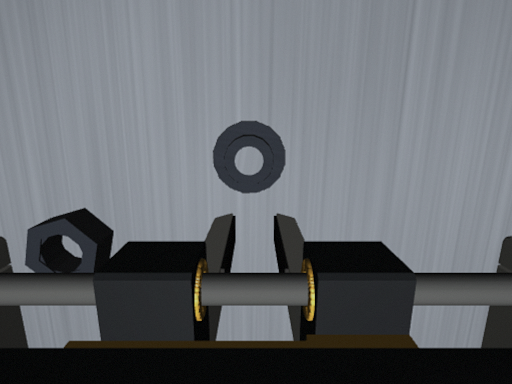

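The hub (249,157) sits about 3.5 mm left of the finger centre line (256). That agrees with the computed offset, so I'll correct it and push.

Emit:
{"method": "send_rows", "body": {
  "targets": [
    [0.26,[0,-0.4,0.45],[0.009,0.003,0]],
    [0.26,[0,-0.4,0.45],[0.009,0.003,0]],
    [0.26,[0.7,-0.4,0.45],[0.009,0.003,0]],
    [0.26,[1.4,-0.4,0.45],[0.009,0.003,0]],
    [0.26,[2.2,-0.4,0.45],[0.009,0.003,0]],
    [0.26,[3.1,-0.4,0.45],[0.009,0.003,0]],
    [0.26,[4.1,-0.4,0.45],[0.009,0.003,0]],
    [0.26,[5.1,-0.4,0.45],[0.009,0.003,0]],
    [0.26,[6.1,-0.4,0.45],[0.009,0.003,0]],
    [0.26,[7.1,-0.4,0.45],[0.009,0.003,0]],
    [0.26,[8.1,-0.4,0.45],[0.009,0.003,0]],
    [0.26,[9.1,-0.4,0.45],[0.009,0.003,0]]
  ]
}}

```text
time_s: 9.05
ee_pos: [0.5489, -0.0171, 0.0054]
tool_rot: [0.704, 0.711, -0.0, 0.0]
contact_force: [-1.1, -2.4, 1.5]
finger_gap: 0.0245
```

```bash
python3 - <<'E'
from h import *
s=monitor.get_state();print(s['ee_pos'])
c=grab('wrist');m=(c['color'].max(2)<75).astype(np.uint8);m[215:]=0;N,L,S,C=cv2.connectedComponentsWithStats(m)
print([(S[i].tolist(),C[i].round()) for i in range(1,N) if S[i,4]>300])
u=np.array([np.cos(np.radians(90.6)),np.sin(np.radians(90.6))]);go(*(fromp(.012,.012)-.0264*u),.005,90.6)
E
```

```text
[ 0.54890449 -0.01707923  0.00539244]
[([219, 153, 71, 62, 3018], array([254., 184.]))]
shift [22.22  0.04  0.06] turn [ 0.    -0.002  0.001]
```

The hub's mask is centred at column 254, between the fingers.

Emit:
{"method": "send_rows", "body": {
  "targets": [
    [0.26,[1,0,0],[0,0,0]],
    [0.26,[2,0,0],[0,0,0]],
    [0.26,[3,0,0],[0,0,0]],
    [0.26,[4,0,0],[0,0,0]],
    [0.26,[5,0,0],[0,0,0]],
    [0.26,[6,0,0],[0,0,0]],
    [0.26,[7,0,0],[0,0,0]],
    [0.26,[8,0,0],[0,0,0]],
    [0.26,[9,0,0],[0,0,0]],
    [0.26,[10,0,0],[0,0,0]],
    [0.26,[11,0,0],[0,0,0]],
    [0.26,[12,0,0],[0,0,0]]
  ]
}}

```text
time_s: 10.3
ee_pos: [0.5475, 0.103, 0.0052]
tool_rot: [0.704, 0.711, -0.0, -0.0]
contact_force: [0.2, -1.7, 1.0]
finger_gap: 0.0248
```

Emit:
{"method": "send_rows", "body": {
  "targets": [
    [0.26,[1,0,0],[0,0,0]],
    [0.26,[2,0,0],[0,0,0]],
    [0.26,[3,0,0],[0,0,0]],
    [0.26,[4,0,0],[0,0,0]],
    [0.26,[5,0,0],[0,0,0]],
    [0.26,[6,0,0],[0,0,0]],
    [0.26,[7,0,0],[0,0,0]],
    [0.26,[8,0,0],[0,0,0]],
    [0.26,[9,0,0],[0,0,0]],
    [0.26,[9.7,0,0],[0,0,0]],
    [0.26,[10.1,0,0],[0,0,0]],
    [0.26,[10.1,0,0],[0,0,0]]
  ]
}}

```text
time_s: 11.5
ee_pos: [0.5465, 0.204, 0.0052]
tool_rot: [0.703, 0.711, 0.0, -0.0]
contact_force: [0.1, -0.0, 0.2]
finger_gap: 0.0248
```

Emit:
{"method": "send_rows", "body": {
  "targets": [
    [0.3,[-1,0,0],[0,0,0]],
    [0.3,[-3,0,0],[0,0,0]],
    [0.3,[-4,0,-3],[0,0,0]],
    [0.3,[-4,0,-7],[0,0,0]],
    [0.3,[-4,0,-9.5],[0,0,0]],
    [0.3,[-4,0,-9.5],[0,0,0]],
    [0.3,[-4,0,-9.5],[0,0,0]]
  ]
}}

```text
time_s: 12.2
ee_pos: [0.5471, 0.1625, 0.1002]
tool_rot: [0.704, 0.71, 0.0, 0.0]
contact_force: [0.0, 0.0, -0.1]
finger_gap: 0.0282
```

```bash
python3 - <<'E'
from h import *
s=monitor.get_state();print(s['ee_pos'],s['time_s'])
c=grab('side');cv2.imwrite('pics/s3.png',c['color']);P=pts(c)
pp=np.stack([(P[...,:2]-pen)@e,(P[...,:2]-pen)@n],-1)
m=(P[...,2]>.006)&(P[...,2]<.028)&(abs(pp[...,0])<.104)&(pp[...,1]>-.1)&(pp[...,1]<.05)
N,L,S,C=cv2.connectedComponentsWithStats(m.astype(np.uint8))
for i in range(1,N):
    if S[i,4]>40: q=pp[L==i];print(S[i],q.min(0).round(3),q.max(0).round(3),((q.min(0)+q.max(0))/2).round(4))
# nut: recheck and orientation from the top face
m=np.zeros(L.shape,bool);m[195:225,310:346]=1;q=P[m&(P[...,2]>.006)&(P[...,2]<.03)];print('nut',q.min(0),q.max(0))
p,d=plan((.4355,-.1205),(-.052,.012),.05);go(*p,.1,d)
E
```

```text
[0.54706467 0.16251734 0.1002036 ] 12.2
[173 304  31  28 565] [ 0.046 -0.012] [0.095 0.039] [0.0706 0.0137]
[213 305  26  25 496] [-0.011 -0.01 ] [0.031 0.032] [0.0098 0.0109]
nut [ 0.41280538 -0.14391963  0.00612569] [ 0.45714517 -0.09730028  0.02453275]
start [ 0.4283 -0.17  ] deg 81.7 dist 0.3406
shift [-33.14 -12.1   -0.08] turn [-0.002  0.001  0.154]
```

View pics/s3.png

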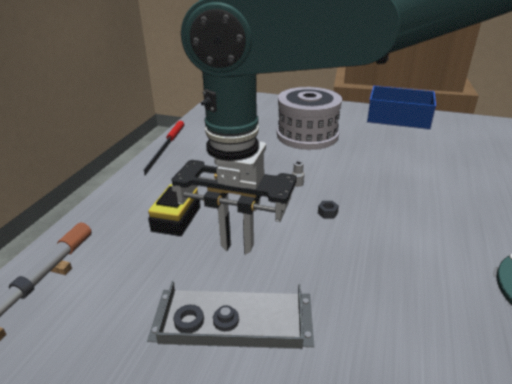

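Ring (189,318) and hub (226,318) both lie in the pen. One straight nut push would graze the side-wall tip, so I'll use two legs: first to a waypoint in front of the opening, then straight in.

```bash
python3 - <<'E'
from h import *
p,d=plan((.4355,-.1205),(-.05,-.10),.05);go(*p,.1,d)
E
```

```text
start [ 0.419  -0.1677] deg 70.7 dist 0.2431
shift [-32.9  -13.03  -0.08] turn [-0.002  0.001  0.346]
```

Emit:
{"method": "send_rows", "body": {
  "targets": [
    [0.3,[-4,-1.6,0],[0,0,0.05]],
    [0.3,[-8,-3.2,0],[0,0,0.15]],
    [0.3,[-12,-4.8,0],[0,0,0.25]],
    [0.3,[-16,-6.4,0],[0,0,0.346]],
    [0.3,[-20,-8,0],[0,0,0.346]],
    [0.3,[-24,-9.5,0],[0,0,0.346]],
    [0.3,[-28,-11.1,0],[0,0,0.346]],
    [0.3,[-31,-12.3,0],[0,0,0.346]],
    [0.3,[-32.9,-13,0],[0,0,0.346]],
    [0.3,[-32.9,-13,0],[0,0,0.346]],
    [0.3,[-32.9,-13,0],[0,0,0.346]],
    [0.3,[-32.9,-13,0],[0,0,0.346]]
  ]
}}

```text
time_s: 13.45
ee_pos: [0.42, -0.166, 0.0992]
tool_rot: [0.815, 0.579, -0.0, -0.001]
contact_force: [-0.2, -0.2, -0.4]
finger_gap: 0.0286
```

Emit:
{"method": "send_rows", "body": {
  "targets": [
    [0.3,[0,0,2],[0,0,0]],
    [0.3,[0,0,5],[0,0,0]],
    [0.3,[0,0,7.5],[0,0,0]],
    [0.3,[0,0,9],[0,0,0]],
    [0.3,[0,0,9.5],[0,0,0]],
    [0.3,[0,0,9.5],[0,0,0]]
  ]
}}

```text
time_s: 14.05
ee_pos: [0.42, -0.166, 0.0045]
tool_rot: [0.815, 0.58, -0.0, -0.001]
contact_force: [-1.2, -0.4, -0.3]
finger_gap: 0.0284
```

```bash
python3 - <<'E'
from h import *
go(.419,-.1677,.005,70.7)
c=grab('wrist');cv2.imwrite('pics/w4.png',c['color'])
E
```

```text
shift [-0.2  -0.04 -0.05] turn [-0.002 -0.     0.002]
```

View pics/w4.png

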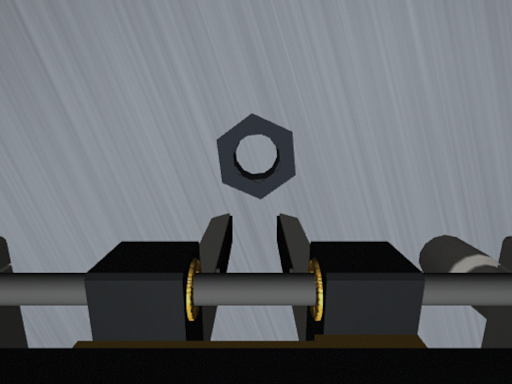

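The nut (257,155) has a corner pointing into the finger gap, so it will wedge there stably. Pushing leg 1.

Emit:
{"method": "send_rows", "body": {
  "targets": [
    [0.3,[0.8,0,0],[0,0,0]],
    [0.3,[1.5,0,0],[0,0,0]],
    [0.3,[2.2,0,0],[0,0,0]],
    [0.3,[2.9,0,0],[0,0,0]],
    [0.3,[3.8,0,0],[0,0,0]],
    [0.3,[4.8,0,0],[0,0,0]],
    [0.3,[5.8,0,0],[0,0,0]],
    [0.3,[6.8,0,0],[0,0,0]],
    [0.3,[7.8,0,0],[0,0,0]],
    [0.3,[8.8,0,0],[0,0,0]],
    [0.3,[9.8,0,0],[0,0,0]],
    [0.3,[10.8,0,0],[0,0,0]]
  ]
}}

```text
time_s: 15.3
ee_pos: [0.4561, -0.0644, 0.0052]
tool_rot: [0.815, 0.579, -0.0, -0.0]
contact_force: [-0.7, -2.3, 2.0]
finger_gap: 0.0284
```

Emit:
{"method": "send_rows", "body": {
  "targets": [
    [0.3,[1,0,0],[0,0,0]],
    [0.3,[2,0,0],[0,0,0]],
    [0.3,[3,0,0],[0,0,0]],
    [0.3,[4,0,0],[0,0,0]],
    [0.3,[5,0,0],[0,0,0]],
    [0.3,[6,0,0],[0,0,0]],
    [0.3,[7,0,0],[0,0,0]],
    [0.3,[8,0,0],[0,0,0]],
    [0.3,[9,0,0],[0,0,0]],
    [0.3,[10,0,0],[0,0,0]],
    [0.3,[11,0,0],[0,0,0]],
    [0.3,[12,0,0],[0,0,0]]
  ]
}}

```text
time_s: 16.5
ee_pos: [0.4957, 0.049, 0.0052]
tool_rot: [0.815, 0.579, -0.0, -0.0]
contact_force: [-0.5, -2.7, 2.4]
finger_gap: 0.0284
```

Emit:
{"method": "send_rows", "body": {
  "targets": [
    [0.3,[1,0,0],[0,0,0]],
    [0.3,[2,0,0],[0,0,0]],
    [0.3,[2.7,0,0],[0,0,0]],
    [0.3,[3.1,0,0],[0,0,0]],
    [0.3,[3.1,0,0],[0,0,0]],
    [0.3,[2,0,0],[0,0,0]],
    [0.3,[-1,0,0],[0,0,0]],
    [0.3,[-2,0,-2],[0,0,0]],
    [0.3,[-2,0,-5],[0,0,0]],
    [0.3,[-2,0,-5],[0,0,0]],
    [0.3,[-2,0,-5],[0,0,0]]
  ]
}}

```text
time_s: 17.6
ee_pos: [0.489, 0.0288, 0.0554]
tool_rot: [0.816, 0.579, 0.001, 0.0]
contact_force: [-0.6, -0.1, 0.4]
finger_gap: 0.028
```

```bash
python3 - <<'E'
from h import *
s=monitor.get_state();print(s['ee_pos'],s['time_s'])
c=grab('side');P=pts(c)
pp=np.stack([(P[...,:2]-pen)@e,(P[...,:2]-pen)@n],-1)
m=(P[...,2]>.006)&(P[...,2]<.028)&(abs(pp[...,0])<.104)&(pp[...,1]>-.2)&(pp[...,1]<.05)
N,L,S,C=cv2.connectedComponentsWithStats(m.astype(np.uint8))
for i in range(1,N):
    if S[i,4]>40: q=P[L==i];o=(q.min(0)+q.max(0))/2;print(S[i],topen(o).round(4),o)
c=grab('wrist');cv2.imwrite('pics/w5.png',c['color'])
E
```

```text
[0.48898583 0.02876343 0.05544732] 17.6
[254 257  26  22 418] [-0.0543 -0.1061] [0.51325209 0.10189095 0.01516911]
[173 304  31  28 563] [0.0704 0.0133] [0.60248651 0.24965986 0.0118542 ]
[213 305  26  25 493] [0.0097 0.0104] [0.54463122 0.23106746 0.01616077]
```

View pics/w5.png

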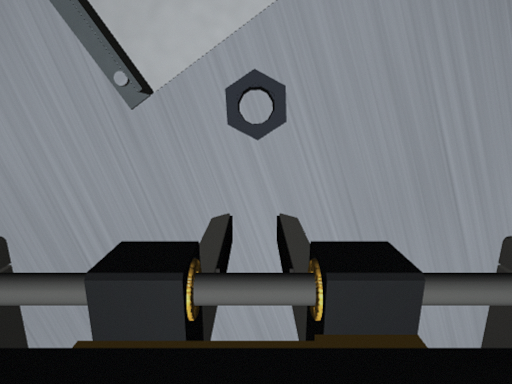

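The nut stands at pen coordinates (-0.054, -0.106), in front of the opening (wrist view (256,104), with the pen wall tip at (140,100)). Leg 2 goes straight in.

```bash
python3 - <<'E'
from h import *
p,d=plan((.5132,.1019),(-.057,.012),.05);go(*p,.055,d)
E
```

```text
start [0.5273 0.0539] deg 106.4 dist 0.1181
shift [ 3.64  2.92 -0.13] turn [-0.002 -0.    -0.622]
```

Emit:
{"method": "send_rows", "body": {
  "targets": [
    [0.3,[0.7,0.6,0],[0,0,-0.12]],
    [0.3,[1.4,1.2,0],[0,0,-0.24]],
    [0.3,[2.2,1.8,0],[0,0,-0.36]],
    [0.3,[3,2.4,0],[0,0,-0.48]],
    [0.3,[3.6,2.9,0],[0,0,-0.622]],
    [0.3,[3.6,2.9,0],[0,0,-0.622]],
    [0.3,[3.6,2.9,0],[0,0,-0.622]],
    [0.3,[3.6,2.9,2],[0,0,-0.622]],
    [0.3,[3.6,2.9,4],[0,0,-0.622]],
    [0.3,[3.6,2.9,5],[0,0,-0.622]],
    [0.3,[3.6,2.9,5],[0,0,-0.622]],
    [0.3,[3.6,2.9,5],[0,0,-0.622]]
  ]
}}

```text
time_s: 18.9
ee_pos: [0.5282, 0.0536, 0.0055]
tool_rot: [0.599, 0.8, -0.0, 0.0]
contact_force: [0.4, -0.9, -0.4]
finger_gap: 0.0283
```

```bash
python3 - <<'E'
from h import *
go(.5273,.0539,.005,106.4)
d=106.4;u=np.array([np.cos(np.radians(d)),np.sin(np.radians(d))])
go(*(fromp(-.057,.012)-.0275*u),.005,d)
E
```

```text
shift [ 0.05 -0.07  0.05] turn [-0.     0.    -0.001]
shift [14.12 -0.09  0.05] turn [-0.     0.    -0.001]
```

Emit:
{"method": "send_rows", "body": {
  "targets": [
    [0.3,[0.8,0,0],[0,0,0]],
    [0.3,[1.6,0,0],[0,0,0]],
    [0.3,[2.4,0,0],[0,0,0]],
    [0.3,[3.2,0,0],[0,0,0]],
    [0.3,[4.1,0,0],[0,0,0]],
    [0.3,[5,0,0],[0,0,0]],
    [0.3,[6,0,0],[0,0,0]],
    [0.3,[7,0,0],[0,0,0]],
    [0.3,[8,0,0],[0,0,0]],
    [0.3,[9,0,0],[0,0,0]],
    [0.3,[10,0,0],[0,0,0]],
    [0.3,[11,0,0],[0,0,0]]
  ]
}}

```text
time_s: 20.1
ee_pos: [0.4971, 0.1599, 0.0055]
tool_rot: [0.599, 0.801, -0.0, 0.0]
contact_force: [0.7, -2.5, 4.0]
finger_gap: 0.0284
```

Emit:
{"method": "send_rows", "body": {
  "targets": [
    [0.3,[1,0,0],[0,0,0]],
    [0.3,[2,0,0],[0,0,0]],
    [0.3,[2.7,0,0],[0,0,0]],
    [0.3,[3.1,0,0],[0,0,0]],
    [0.3,[3.1,0,0],[0,0,0]],
    [0.3,[2.1,0,0],[0,0,0]],
    [0.3,[0,0,0],[0,0,0]],
    [0.3,[-2,0,-2],[0,0,0]],
    [0.3,[-4,0,-6],[0,0,0]],
    [0.3,[-8,0,-10],[0,0,0]],
    [0.3,[-12,0,-12],[0,0,0]],
    [0.3,[-12,0,-12],[0,0,0]]
  ]
}}

```text
time_s: 21.3
ee_pos: [0.5341, 0.0395, 0.129]
tool_rot: [0.602, 0.799, 0.002, 0.003]
contact_force: [0.4, 0.1, 0.1]
finger_gap: 0.0283
```

```bash
python3 - <<'E'
from h import *
c=grab('side');P=pts(c);cv2.imwrite('pics/s9.png',c['color'])
pp=np.stack([(P[...,:2]-pen)@e,(P[...,:2]-pen)@n],-1)
m=(P[...,2]>.006)&(P[...,2]<.028)&(abs(pp[...,0])<.104)&(pp[...,1]>-.2)&(pp[...,1]<.05)
N,L,S,C=cv2.connectedComponentsWithStats(m.astype(np.uint8))
for i in range(1,N):
    if S[i,4]>40: q=P[L==i];o=(q.min(0)+q.max(0))/2;print(S[i],topen(o).round(4),'top',q[:,2].max())
E
```

```text
[173 304  31  29 569] [0.0705 0.0133] top 0.018835857559675984
[213 305  26  25 496] [0.0099 0.0099] top 0.026468980887392357
[252 304  29  27 560] [-0.0567  0.0105] top 0.02380611985507819
```

View pics/s9.png

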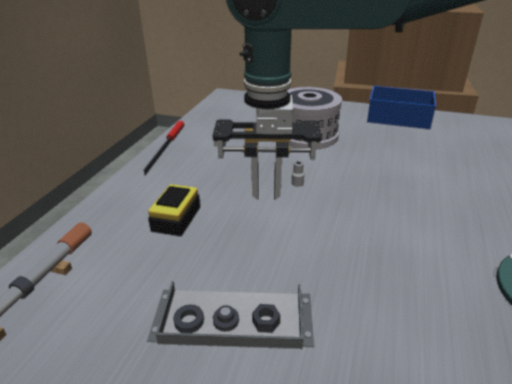

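All three parts lie flat in the pen at (189,318), (226,318) and (266,318). The battery, socket and drum look unmoved, and the arm is clear.

Emit:
{"method": "send_rows", "body": {
  "targets": [
    [0.3,[0,0,-1],[0,0,0]],
    [0.3,[0,0,-1],[0,0,0]],
    [0.3,[0,0,-1],[0,0,0]],
    [0.3,[0,0,-1],[0,0,0]]
  ]
}}

```text
time_s: 21.75
ee_pos: [0.5302, 0.0451, 0.1342]
tool_rot: [0.598, 0.801, -0.0, -0.001]
contact_force: [0.1, -0.2, -0.6]
finger_gap: 0.0284
```

```bash
python3 -c "
from h import *
print(ctrl.finish_job())"
```

```text
the job is handed in; nothing more can be done
None
```

I pushed the ring, hub and nut into the pen with two slightly opened fingertips at about 0.1 m/s and handed the job in at about 22 s of the 72 s. The nut took two legs, because one straight push would have grazed the pen's side-wall tip.

The last side-camera check, in the pen frame (x, y), put all three inside the limits and lying flat, with top heights matching the parts to within about 3 mm:

| Part | x (m) | y (m) |
|---|---|---|
| Ring | 0.071 | 0.013 |
| Hub | 0.010 | 0.010 |
| Nut | -0.057 | 0.011 |

The battery, socket and drum look unmoved in the last picture; I did not re-measure them. The gripper was clear at about 13 cm up. No check failed or disagreed, apart from a few millimetres between the two cameras' first measurements. The hand-in reported no verdict.

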